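# Rock the brass disc, weigh down its loose side

### The arm

A 7-joint arm with a two-finger parallel gripper is mounted at the origin on a cart in front of the work surface, level with it; the furniture and walls round the work are solid. World frame = base frame: x ahead of the robot, y to its left, z up, the work surface at z = 0. Lengths are in mm, angles in rad, forces in N, time in s.
With the tool pointing down it reaches from about 425 to 875 mm from the base axis. Payload 4.7 kg.
Tool frame: the origin (TCP) lies at the very end of the fingers, on their centre line; the grasp point (between the pads) lies 19 mm behind it; z points along the fingers, y is the line along which they close (so a half turn about z gives the same grasp; the last joint's range is limited). The gripper opens to 85 mm and grips with 20 to 120 N. Pads are 22 mm wide; open, the fingers measure 114 mm over their backs; the gripper's body (76 mm by 85 mm) begins 54 mm behind the grasp point. The pads swing forward as they close: fully open they stand 13 mm farther back than shut.
Start: joints at [1.274, 0.321, -0.07, 1.45, 0.023, 1.371, -0.057], TCP at [198.763, -618.884, 231.349] pointing down, gripper open.
Joint ranges: [-2.86, 2.86], [-0.3, 2.09], [-1.38, 1.24], [0.06, 2.45], [-1.56, 4.7], [0.09, 2.05], [-2.69, 2.69]. Speed limits (rad/s): [2.57, 2.57, 3.14, 3.14, 3.14, 3.14, 3.14].

### API

Orientations are given as a unit quaternion [x, y, z, w].
In Python, from station import telemetry, imaging, close_job, find_in, regions_of gives the robot as it stands.
- The arm moves only by the shell command python3 -m creep 'ROWS' [FORCE]. ROWS is text: rows parted by semicolons, each of 7 numbers parted by spaces: the shift along the tool's x, y, z in cm, then the turn, a rotation vector about the tool's x, y, z in degrees, then the opening in per cent of the stroke, from 0 (shut) to 100 (fully open). A call has 1 to 12 rows; each row shifts and turns the commanded pose from where the row before left it, along the tool's axes as they then stand; what a row does not reach is not made up. A row lasts 1/12 s, in which the tool goes at most 41.7 mm and 7.16 degrees, less where a joint would pass 70% of its speed; a pose out of reach is approached as far as the arm can. A call is refused whole if a number of a shift passes 4.17 or a number of a turn 7.16, either way. A call with a gripper value outside its range is refused whole. The fingers move at their own pace and stop on an object; FORCE is the grip in N (left out, the last holds). Time passes only in rows, so rows that do not move let the fingers close. It gives the time, the measured TCP pose, the force, the opening and the grip force at its end, in the units of the state.
- telemetry.get_obs(): the state, without advancing time (a new reading comes with each control period).
- imaging.get_image(name): name is "scene" or "top" or "wrist"; returns a dict with "pixels" (400x640x3 uint8, red, green, blue), "fx", "fy", "cx", "cy" (pixels), "T" (4x4, takes a point from camera to world coordinates); the wrist camera has in their place "T_tool_cam" (4x4, takes a point from camera to tool coordinates, whose origin is the TCP and whose axes are the flange's). Camera axes: x right, y down, z forward; pixel columns grow to the right and rows downward; lengths in mm; the calibration is good to about 2 mm. A picture is of the moment at which its call begins: read the wrist's pose just before it. There is no depth.
- close_job(): hands the job in; it is judged then, once.
Trained networks look in a picture, given as the dict that the camera call returned (one of the last four; its "shot" number tells which), for a name from the list of things; names that differ only in an ending like _2 or _b are one class to them, and where a whole thing is asked for, a point or a joint stands for the part that bears it (a point fixed in the world has none). Each returns a list of dicts, best first, with "conf" (0 to 1); they miss things now and then, are a little off and sometimes report something else, mostly with a low value. They report only what shows in the picture. A call takes as long as a camera call. They do not tell look-alikes from the thing itself.
- find_in(picture, query): "at" ([column, row] in pixels, amid what is visible of it).
- regions_of(picture, query): "pixels" (400x640 bool, what is visible of it) and "at" ([column, row] in pixels, amid what is visible of it).
The state is a dict: "time_s": time; "qpos": joint angles; "dq": joint speeds; "joint_torque": joint torques, N m; "tool_pos": TCP position; "tool_rot": TCP orientation; "contact_force": force on the tool from outside, world axes, zero at the start; "moment": the same for the moment, N m; "grip_width": opening from 0.0 (shut) to 1.0 (fully open); "finger_force": force on a finger pad.
Only numpy, scipy, OpenCV 4.12 (cv2) and the standard library are available. Lean on these libraries where they do the work, as an engineer would, in place of code of your own. Each camera call takes 0.05 s, during which the arm holds its last target. There are 200 camera calls.

### The job

The round brass disc on the granite surface plate is warped. Press gently on its edge with closed fingers, here and there, to find the side where it rocks down, and let it come back level; then set the steel block gently on the disc over that loose side, so that its weight keeps the disc tipped down there and it can no longer rock, and let go. Do not shift the disc about on the granite, and leave the loupe and the little tin where they are.

Things in the scene. Friction and masses are not known exactly. Their poses are not given: they have to be found in the camera images.
- granite_plate: dark grey square granite surface plate, 220 x 220 x 30 mm, fixed on the worktop (where it stands differs from start to start); origin at the centre of its underside, its top 30 mm above; sides along its x and y.
- brass_disc: round brass disc 150 mm across, rim 6 mm thick, about 0.45 kg, loose, lying level on the granite. Origin on its axis at granite level, z up. Warped: it stands on a flat that ends 11 mm from the middle on one side (70 mm on the other), where the rim hangs 3.5 mm clear. Which side differs every time, whatever the disc's x and y. Over 25 N from the fingers marks it.
- disc_top (a point): middle of the disc's upper face, 9.5 mm above the granite; axes as the disc's. Pressed with 2 to 4 N about 60 mm from here, within about 50 degrees of the middle of the loose side, the disc tips down to that side by about 0.055 rad until its rim meets the granite, and falls back level when released. Pressed elsewhere it stands firm.
- steel_block: polished square steel bench block, 64 x 64 x 19 mm, 0.62 kg, loose on the worktop to the left; origin at the centre of its underside, sides along its x and y, z up. Standing with its centre about 40 mm from the disc's middle, straight over the loose side, its weight tips the disc and keeps it down.
- loupe: folding loupe, black eyepiece on a brown case, 27 x 54 x 14 mm, lying on the worktop, a bystander; origin at the centre of its underside.
- tin: flat closed steel tin, 61 x 80 x 32 mm, on the worktop, a bystander; origin at the centre of its underside.
Not all that is in view belongs to the job. Of the things that look like the steel_block, the middle-sized one is meant.

How it is judged:
By the outcome, as a careful person would: the job done as asked, in the order asked, and still so for the second after the job is handed in, with the robot touching nothing.
It also fails if it takes over 67 s, if anything falls off the work surface, if the arm or the gripper's body presses on something with over 40 N, if the wrist force passes 120 N, or if a joint passes its speed limit or range.

## Working session

There is one attempt and no reset: what is moved stays moved. The work goes in short steps, Python scripts to look and compute and a shell command to move; the robot and the scene stay as the last step left them, time stands still between calls to the robot, and variables do not carry over. Pictures are saved under pics/ and viewed, at most 10 in all, crops included, and the job is handed in when it is done.

```bash
ls; mkdir -p pics; cat > h.py <<'E'
import numpy as np,cv2
from station import telemetry, imaging, close_job, find_in, regions_of
from scipy.spatial.transform import Rotation as R
def T_of(im,o=None):
    if 'T' in im: return np.array(im['T'])
    o=o or telemetry.get_obs(); A=np.eye(4); A[:3,:3]=R.from_quat(o['tool_rot']).as_matrix(); A[:3,3]=o['tool_pos']
    return A@np.array(im['T_tool_cam'])
def ray(im,uv,z,o=None):
    T=T_of(im,o); uv=np.atleast_2d(np.array(uv,float))
    d=np.c_[(uv[:,0]-im['cx'])/im['fx'],(uv[:,1]-im['cy'])/im['fy'],np.ones(len(uv))]@T[:3,:3].T
    s=(z-T[2,3])/d[:,2]; return T[:3,3]+d*s[:,None]
def save(im,n): cv2.imwrite('pics/'+n,np.ascontiguousarray(im['pixels'][:,:,::-1]))
E
python3 - <<'E'
from h import *
o=telemetry.get_obs(); print({k:np.round(v,3) for k,v in o.items()})
for c in('top','scene'):
    im=imaging.get_image(c); save(im,c+'0.png'); print(c,np.round(im['T'],2).tolist(),im['fx'])
    for q in('granite_plate','brass_disc','steel_block','loupe','tin'):
        for r in regions_of(im,q)[:4]: print(q,round(r['conf'],2),np.round(r['at']),r['pixels'].sum(),np.round(ray(im,r['at'],{'granite_plate':30,'brass_disc':38,'steel_block':19,'loupe':14,'tin':32}[q]))[0])
E
```

```text
pics
{'time_s': np.float64(0.0), 'qpos': array([ 1.274,  0.322, -0.07 ,  1.452,  0.023,  1.371, -0.057]), 'dq': array([-0.   , -0.   ,  0.001, -0.   , -0.001,  0.001, -0.002]), 'joint_torque': array([-0.0000e+00, -4.9358e+01, -3.8200e-01, -3.1433e+01,  1.3000e-02,
        1.1000e-02,  0.0000e+00]), 'tool_pos': array([ 198.569, -618.344,  230.218]), 'tool_rot': array([ 0.988,  0.155, -0.   , -0.001]), 'contact_force': array([-0.368, -0.53 , -0.213]), 'moment': array([-0.047,  0.036,  0.004]), 'finger_force': np.float64(0.0), 'grip_width': np.float64(1.002)}
top [[0.01, -0.98, 0.19, 287.17], [-1.0, -0.01, 0.02, 61.1], [-0.01, -0.19, -0.98, 1276.65], [0.0, 0.0, 0.0, 1.0]] 444.7693007108009
granite_plate 0.63 [438. 175.] 3732 [ 576. -265.   30.]
granite_plate 0.16 [261. 152.] 548 [637. 246.  30.]
brass_disc 0.88 [436. 203.] 2147 [ 494. -252.   38.]
steel_block 0.74 [216. 258.] 269 [330. 362.  19.]
steel_block 0.7 [262. 243.] 987 [375. 236.  19.]
steel_block 0.63 [246. 192.] 466 [522. 286.  19.]
loupe 0.7 [318. 134.] 160 [699.  82.  14.]
tin 0.75 [261. 150.] 548 [641. 248.  32.]
scene [[-0.52, -0.46, 0.72, -369.5], [-0.86, 0.27, -0.44, 627.74], [0.01, -0.85, -0.53, 710.99], [0.0, 0.0, 0.0, 1.0]] 471.73377605042833
granite_plate 0.67 [409. 193.] 2231 [ 457. -206.   30.]
brass_disc 0.95 [415. 182.] 1016 [ 485. -253.   38.]
steel_block 0.93 [242. 299.] 444 [317. 369.  19.]
steel_block 0.73 [285. 266.] 1357 [365. 242.  19.]
steel_block 0.6 [241. 239.] 582 [507. 285.  19.]
loupe 0.65 [280. 187.] 131 [690.  81.  14.]
tin 0.85 [235. 211.] 693 [613. 256.  32.]
tin 0.29 [284. 191.] 134 [639.  96.  32.]
```

```bash
python3 - <<'E'
import cv2
a=cv2.imread('pics/top0.png')[90:310,160:560]
cv2.imwrite('pics/top0c.png',cv2.resize(a,None,fx=2,fy=2,interpolation=cv2.INTER_CUBIC))
E
```

```text
(no output)
```

View pics/top0c.png

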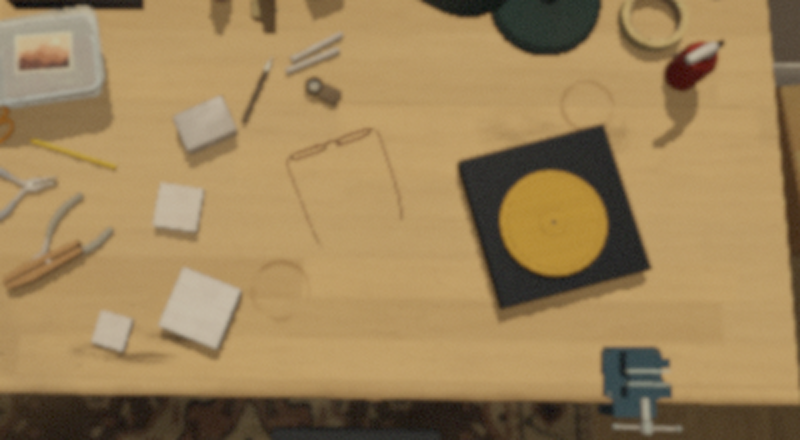

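View pics/scene0.png

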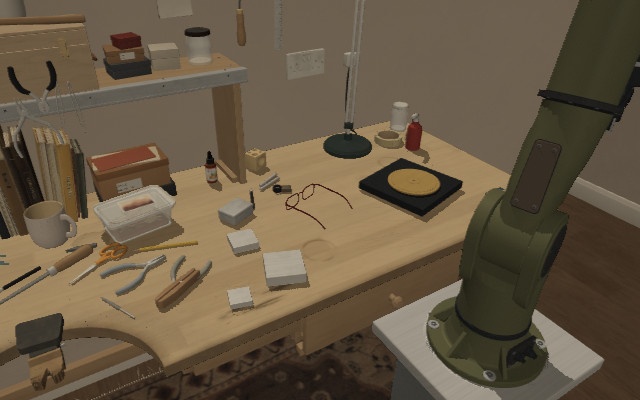

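The steel_block look-alikes, in top-camera pixels, are the small one (216,258), the large one (262,243) and the middle one (250,194). The tin is at (263,151). The middle one fits the description. The disc is at (437,201) on the dark plate and the loupe at (321,135).

```bash
python3 - <<'E'
from h import *
o=telemetry.get_obs()
for c in('top','scene'):
    im=imaging.get_image(c)
    for q,z in(('brass_disc',38),('steel_block',19),('tin',32),('loupe',14),('granite_plate',30)):
        for r in regions_of(im,q)[:3]:
            if r['conf']<.4: continue
            m=r['pixels'].astype(np.uint8); cs,_=cv2.findContours(m,0,1); k=max(cs,key=cv2.contourArea)[:,0]
            P=ray(im,k,z)[:,:2]; b=cv2.minAreaRect(P.astype(np.float32)); e=cv2.fitEllipse(P.astype(np.float32))
            print(c,q,np.round(r['at']),'rect',np.round(b[0]),np.round(b[1]),round(b[2],1),'ell',np.round(e[0],1),np.round(e[1]))
    if c=='top': a=im['pixels'][150:240,210:310,::-1]; cv2.imwrite('pics/mid.png',cv2.resize(np.ascontiguousarray(a),None,fx=6,fy=6,interpolation=2))
Rm=R.from_quat(o['tool_rot']).as_matrix(); print(np.round(Rm,3)); im=imaging.get_image('wrist'); print(np.round(im['T_tool_cam'],2).tolist(),im['fx'])
E
```

```text
top brass_disc [434. 202.] rect [ 499. -253.] [147. 146.] 71.5 ell [ 499.2 -252.7] [144. 148.]
top steel_block [249. 192.] rect [516. 280.] [69. 68.] 82.5 ell [515.8 279.6] [74. 76.]
top steel_block [214. 255.] rect [340. 364.] [51. 48.] 74.2 ell [340.  364.3] [51. 55.]
top steel_block [258. 245.] rect [374. 243.] [92. 91.] 68.1 ell [374.3 243. ] [102. 103.]
top tin [260. 151.] rect [637. 244.] [63. 78.] 24.5 ell [637.5 243.8] [70. 88.]
top loupe [321. 137.] rect [697.  76.] [51. 27.] 63.1 ell [698.2  76.9] [26. 55.]
top granite_plate [442. 174.] rect [ 512. -255.] [219. 222.] 15.5 ell [ 512.  -254.8] [252. 257.]
scene brass_disc [233. 210.] rect [604. 256.] [ 85. 110.] 28.4 ell [604.3 256.8] [ 83. 119.]
scene brass_disc [414. 183.] rect [ 492. -250.] [149. 158.] 45.8 ell [ 492.5 -250.2] [151. 157.]
scene steel_block [241. 296.] rect [324. 370.] [48. 60.] 75.8 ell [324.5 370.4] [54. 66.]
scene steel_block [283. 271.] rect [364. 244.] [ 94. 120.] 70.2 ell [363.3 244.5] [105. 132.]
scene steel_block [241. 242.] rect [502. 284.] [69. 89.] 81.5 ell [501.6 284.1] [76. 95.]
scene tin [233. 211.] rect [613. 256.] [ 84. 107.] 27.1 ell [612. 256.] [ 81. 116.]
scene loupe [285. 188.] rect [682.  78.] [53. 34.] 60.1 ell [682.2  78.3] [38. 61.]
scene granite_plate [410. 194.] rect [ 495. -240.] [242. 255.] 15.1 ell [ 492.7 -242.3] [266. 290.]
[[ 0.952  0.306 -0.   ]
 [ 0.306 -0.952 -0.   ]
 [-0.     0.    -1.   ]]
[[0.0, -0.96, -0.29, 74.02], [1.0, 0.0, 0.0, 0.27], [-0.0, -0.29, 0.96, -143.0], [0.0, 0.0, 0.0, 1.0]] 331.00780545850773
```

View pics/mid.png

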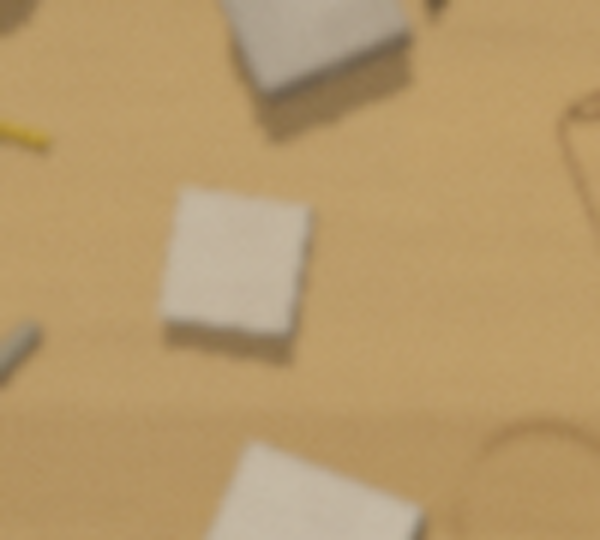

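The crop shows the middle block alone near crop (237,262), about 64 mm a side, so the choice holds. Next I go over the disc and close the fingers.

```bash
python3 -m creep '1 -0.6 0 0 0 0 0;3 -1.95 0 0 0 0 0;3.5 -2.25 0 0 0 0 0;3.5 -2.25 0 0 0 0 0;3.5 -2.25 0 0 0 0 0;3.5 -2.25 0 0 0 0 0;3.5 -2.25 0 0 0 0 0;3.5 -2.25 0 0 0 0 0;3.5 -2.25 0 0 0 0 0;3.5 -2.25 0 0 0 0 0;3.5 -2.25 0 0 0 0 0;3.7 -2.8 0 0 0 0 0'; python3 -m creep '0 0 0 0 0 0 0;0 0 0 0 0 0 0;0 0 0 0 0 0 0;0 0 0 0 0 0 0'
cat > disc.py <<'E'
from h import *
o=telemetry.get_obs(); im=imaging.get_image('wrist'); save(im,'w1.png')
r=regions_of(im,'brass_disc')[0]
cs,_=cv2.findContours(r['pixels'].astype(np.uint8),0,1); k=max(cs,key=cv2.contourArea)[:,0]
P=ray(im,k,38,o)[:,:2].astype(np.float32); print(r['conf'],cv2.minEnclosingCircle(P),cv2.fitEllipse(P),np.round(o['tool_pos'],1),np.round(R.from_quat(o['tool_rot']).as_matrix(),3),o['contact_force'],o['time_s'])
E
python3 disc.py
```

```text
time_s: 2.25
tool_pos: [492.2, -256.6, 231.6]
tool_rot: [0.988, 0.155, 0.0, 0.0]
contact_force: [2.0, -0.5, 0.8]
grip_width: 0.002
finger_force: 0.0
time_s: 2.58
tool_pos: [490.0, -260.3, 231.2]
tool_rot: [0.988, 0.154, -0.0, 0.0]
contact_force: [0.2, -0.3, 0.8]
grip_width: -0.0
finger_force: 0.0
0.62 ((498.9610900878906, -254.02525329589844), 75.64849853515625) ((498.8414001464844, -254.4150848388672), (148.8473358154297, 149.19015502929688), 79.9449691772461) [ 490.  -260.3  231.2] [[ 0.953  0.304 -0.001]
 [ 0.304 -0.953 -0.001]
 [-0.001  0.    -1.   ]] [ 0.18293346 -0.26647996  0.8005637 ] 2.5833
```

View pics/w1.png

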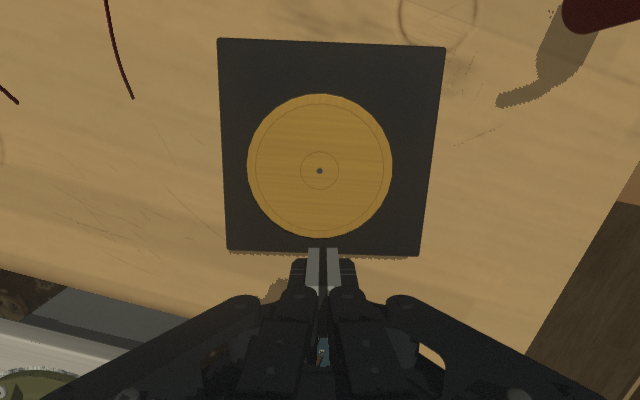

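The wrist picture shows the disc centred at (320,166), its middle dot at (319,171), on the granite. Its world centre is about (498.9, -254.2). First press: the tool +x side.

```bash
python3 -m creep '1.5 -0.1 2 0 0 0 0;2.5 -0.1 3.3 0 0 0 0;2 -0.1 3.5 0 0 0 0;0 0 3.5 0 0 0 0;0 0 3 0 0 0 0;0 0 1.5 0 0 0 0;0 0 0.8 0 0 0 0;0 0 0 0 0 0 0;0 0 0 0 0 0 0;0 0 0 0 0 0 0'; python3 -m creep '0 0 0.3 0 0 0 0;0 0 0.3 0 0 0 0;0 0 0 0 0 0 0;0 0 0 0 0 0 0'
```

```text
time_s: 3.52
tool_pos: [548.3, -238.9, 57.2]
tool_rot: [0.988, 0.154, 0.001, 0.001]
contact_force: [-0.4, 0.5, -0.5]
grip_width: -0.002
finger_force: 0.0
time_s: 3.85
tool_pos: [547.2, -238.0, 49.5]
tool_rot: [0.988, 0.155, 0.0, 0.0]
contact_force: [1.2, -0.5, 0.0]
grip_width: 0.001
finger_force: 0.0
```

```bash
python3 -m creep '0.6 0 0.1 0 0 0 0;0.3 0 0.2 0 0 0 0;0 0 0.2 0 0 0 0;0 0 0.1 0 0 0 0;0 0 0.1 0 0 0 0;0 0 0 0 0 0 0;0 0 0 0 0 0 0'; for i in 1 2; do python3 -m creep '0 0 0.1 0 0 0 0;0 0 0 0 0 0 0;0 0 0 0 0 0 0'; done
```

```text
time_s: 4.43
tool_pos: [555.6, -235.3, 42.1]
tool_rot: [0.988, 0.155, -0.0, -0.0]
contact_force: [-0.0, -0.1, 0.0]
grip_width: -0.003
finger_force: 0.0
time_s: 4.68
tool_pos: [555.7, -235.3, 41.3]
tool_rot: [0.988, 0.155, -0.0, 0.0]
contact_force: [-0.1, -0.2, -0.7]
grip_width: -0.001
finger_force: 0.0
time_s: 4.93
tool_pos: [555.7, -235.2, 40.3]
tool_rot: [0.988, 0.155, -0.0, 0.0]
contact_force: [-0.2, 0.7, -0.2]
grip_width: 0.0
finger_force: 0.0
```

```bash
for i in 1 2 3; do python3 -m creep '0 0 0.05 0 0 0 0;0 0 0 0 0 0 0;0 0 0 0 0 0 0'|egrep 'pos|force: \['; done
```

```text
tool_pos: [555.7, -235.2, 39.8]
contact_force: [-0.6, -0.1, -0.1]
tool_pos: [555.8, -235.2, 39.6]
contact_force: [-1.1, 0.2, 3.3]
tool_pos: [555.9, -235.3, 39.5]
contact_force: [-2.2, -0.6, 5.5]
```

```bash
python3 -m creep '0 0 -0.5 0 0 0 0;-1 1 0 0 0 0 0;-2 2 0 0 0 0 0;-2 2 0 0 0 0 0;-1 1 0 0 0 0 0;0 0 0.2 0 0 0 0;0 0 0 0 0 0 0;0 0 0.2 0 0 0 0;0 0 0 0 0 0 0;0 0 0 0 0 0 0'|egrep 'pos|force: \['; for i in 1 2 ; do python3 -m creep '0 0 0.05 0 0 0 0;0 0 0 0 0 0 0;0 0 0 0 0 0 0'|egrep 'pos|force: \['; done
```

```text
tool_pos: [517.9, -308.9, 39.7]
contact_force: [-0.4, 1.1, 0.6]
tool_pos: [517.6, -309.9, 39.5]
contact_force: [0.0, 1.1, 2.4]
tool_pos: [517.2, -310.6, 39.0]
contact_force: [0.6, 2.0, 1.7]
```

```bash
for i in 1 2 3 4; do python3 -m creep '0 0 0.08 0 0 0 0;0 0 0 0 0 0 0;0 0 0 0 0 0 0'|egrep 'pos|force: \['; done
```

```text
tool_pos: [517.3, -310.8, 38.1]
contact_force: [2.8, -0.1, 1.5]
tool_pos: [517.3, -310.9, 37.4]
contact_force: [1.8, 0.4, 2.6]
tool_pos: [517.4, -310.9, 37.3]
contact_force: [-0.3, 1.2, 5.8]
tool_pos: [517.4, -310.9, 37.2]
contact_force: [-0.3, 1.8, 10.6]
```

```bash
python3 -m creep '0 0 -0.35 0 0 0 0;0 0 -0.35 0 0 0 0;-1 -0.5 0 0 0 0 0;-2 -1.2 0 0 0 0 0;-1.7 -1 0 0 0 0 0;-0.6 -0.3 0 0 0 0 0;0 0 0.1 0 0 0 0;0 0 0.1 0 0 0 0;0 0 0 0 0 0 0;0 0 0 0 0 0 0;0 0 0 0 0 0 0'|egrep 'pos|force: \['; for i in 1 2 3 ; do python3 -m creep '0 0 0.05 0 0 0 0;0 0 0 0 0 0 0;0 0 0 0 0 0 0'|egrep 'pos|force: \['; done
```

```text
tool_pos: [458.2, -298.2, 40.6]
contact_force: [-1.0, 0.4, -0.2]
tool_pos: [457.5, -298.3, 40.0]
contact_force: [0.2, 0.4, 0.1]
tool_pos: [457.4, -298.3, 39.7]
contact_force: [-0.8, -0.6, -0.1]
tool_pos: [457.4, -298.4, 39.6]
contact_force: [-1.5, 1.0, 5.0]
```

```bash
python3 -m creep '0 0 -0.5 0 0 0 0;1.5 0 0 0 0 0 0;2.5 0 0 0 0 0 0;2.5 0 0 0 0 0 0;2.5 0 0 0 0 0 0;1.5 0 0 0 0 0 0;0 0 0 0 0 0 0;0 0 0.2 0 0 0 0;0 0 0.1 0 0 0 0;0 0 0 0 0 0 0;0 0 0 0 0 0 0;0 0 0 0 0 0 0'|egrep 'pos|force: \['; for i in 1 2 3 ; do python3 -m creep '0 0 0.05 0 0 0 0;0 0 0 0 0 0 0;0 0 0 0 0 0 0'|egrep 'pos|force: \['; done
```

```text
tool_pos: [556.5, -267.0, 41.2]
contact_force: [0.8, -0.0, -0.6]
tool_pos: [557.2, -266.4, 40.7]
contact_force: [0.6, -0.2, -0.3]
tool_pos: [557.3, -266.2, 40.1]
contact_force: [-0.8, 0.3, -0.3]
tool_pos: [557.4, -266.2, 39.7]
contact_force: [0.9, 0.4, 0.1]
```

```bash
for i in 1 2 3 4 5 6; do python3 -m creep '0 0 0.06 0 0 0 0;0 0 0 0 0 0 0;0 0 0 0 0 0 0'|egrep 'pos|force: \['; done
```

```text
tool_pos: [557.5, -266.3, 39.3]
contact_force: [-0.5, 0.4, 3.1]
tool_pos: [557.6, -266.4, 38.6]
contact_force: [0.7, -0.1, 2.0]
tool_pos: [557.6, -266.5, 38.0]
contact_force: [1.1, -1.8, 3.4]
tool_pos: [557.7, -266.5, 37.8]
contact_force: [0.3, -0.7, 5.1]
tool_pos: [557.7, -266.5, 37.8]
contact_force: [-1.8, -0.1, 8.7]
tool_pos: [557.7, -266.5, 37.7]
contact_force: [-1.9, 0.6, 10.2]
```

```bash
python3 -m creep '0 0 -0.35 0 0 0 0;0 0 -0.35 0 0 0 0;-1.5 0.5 0 0 0 0 0;-2.2 0.9 0 0 0 0 0;-2.2 0.9 0 0 0 0 0;-1.4 0.4 0 0 0 0 0;0 0 0.1 0 0 0 0;0 0 0.1 0 0 0 0;0 0 0.05 0 0 0 0;0 0 0 0 0 0 0;0 0 0 0 0 0 0;0 0 0 0 0 0 0'|egrep 'pos|force: \['; for i in 1 2 3 4 5 6 7 8; do python3 -m creep '0 0 0.06 0 0 0 0;0 0 0 0 0 0 0;0 0 0 0 0 0 0'|egrep 'pos|force: \['; done
```

```text
tool_pos: [496.8, -313.3, 40.4]
contact_force: [0.1, 0.1, -0.2]
tool_pos: [496.2, -314.1, 39.9]
contact_force: [-0.4, -0.3, -0.4]
tool_pos: [496.2, -314.2, 39.6]
contact_force: [-0.5, 0.7, 2.3]
tool_pos: [496.3, -314.4, 39.0]
contact_force: [0.4, -0.8, 1.3]
tool_pos: [496.4, -314.5, 38.3]
contact_force: [0.7, -0.5, 2.4]
tool_pos: [496.4, -314.6, 37.9]
contact_force: [1.2, -0.2, 3.8]
tool_pos: [496.5, -314.6, 37.7]
contact_force: [-0.0, -0.2, 7.2]
tool_pos: [496.5, -314.6, 37.7]
contact_force: [-1.3, 0.9, 10.8]
tool_pos: [496.5, -314.6, 37.6]
contact_force: [-2.3, 1.6, 13.3]
```

Drops are about 1.7 mm at both -12° and -92°, 2.2 mm at -72°, and none at 18° and -133°. So the loose side is centred at about -52°. I release the disc and go for the block.

```bash
python3 -m creep '0 0 -0.4 0 0 0 0;0 0 -0.6 0 0 0 0;0 0 -3 0 0 0 0;0 0 -4 0 0 0 50;0 0 -4 0 0 0 100;0.5 -1.5 -3 0 0 0 100;1.3 -3.7 0 0 0 0 100;1.3 -3.7 0 0 0 0 100;1.3 -3.7 0 0 0 0 100;1.3 -3.7 0 0 0 0 100;1.3 -3.7 0 0 0 0 100;1.3 -3.7 0 0 0 0 100'|egrep 'time|pos|force: \['; python3 -m creep '1.3 -3.7 0 0 0 0 100;1.3 -3.7 0 0 0 0 100;1.3 -3.7 0 0 0 0 100;1.3 -3.7 0 0 0 0 100;1.3 -3.7 0 0 0 0 100;1.3 -3.7 0 0 0 0 100;1.3 -3.7 0 0 0 0 100;0 0 0 0 0 6.5 100;0 0 0 0 0 6.5 100;0 0 0 0 0 6.5 100;0 0 0 0 0 6 100;0 0 0 0 0 0 100'
cat > blk.py <<'E'
from h import *
o=telemetry.get_obs(); im=imaging.get_image('wrist'); save(im,'w2.png')
print(np.round(o['tool_pos'],1),np.round(R.from_quat(o['tool_rot']).as_matrix(),3).tolist(),o['time_s'])
for r in regions_of(im,'steel_block'):
  cs,_=cv2.findContours(r['pixels'].astype(np.uint8),0,1); k=max(cs,key=cv2.contourArea)[:,0]
  P=ray(im,k,19,o)[:,:2].astype(np.float32); print(r['conf'],r['at'],cv2.minAreaRect(P))
E
python3 blk.py
```

```text
time_s: 16.93
tool_pos: [501.4, -61.4, 185.2]
contact_force: [0.7, 0.8, -0.1]
time_s: 17.93
tool_pos: [509.3, 210.9, 184.9]
tool_rot: [0.998, -0.068, -0.001, 0.001]
contact_force: [0.1, -0.0, 0.5]
grip_width: 0.999
finger_force: 0.0
[509.3 210.9 184.9] [[0.991, -0.136, -0.002], [-0.136, -0.991, -0.001], [-0.002, 0.001, -1.0]] 17.9333
0.94 [251.0, 186.3] ((518.8727416992188, 277.9950866699219), (65.94013977050781, 65.77498626708984), 82.18944549560547)
0.69 [308.9, 309.7] ((374.6467590332031, 240.43527221679688), (91.80665588378906, 103.13980102539062), 69.22284698486328)
0.6 [221.1, 343.0] ((346.1224060058594, 349.0921325683594), (25.02211570739746, 54.193870544433594), 75.0099105834961)
```

View pics/w2.png

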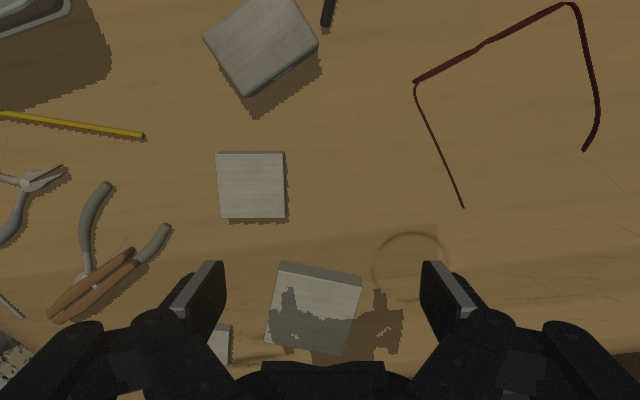

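The wrist picture shows the middle block at (251,186), aligned with the fingers. The large block is at (313,310) and the tin at (262,45), both clear. I move over the block and partly down.

```bash
python3 -m creep '0 -2 1 0 0 0 100;0 -3 2 0 0 0 100;0 -1.8 3 0 0 0 100;0 0 3 0 0 0 100;0 0 1 0 0 0 100;0 0 0 0 0 0 100;0 0 0 0 0 0 100;0 0 0 0 0 0 100'|egrep 'time|pos|force: \['; sed -i 's/w2/w3/' blk.py; python3 blk.py
```

```text
time_s: 18.7
tool_pos: [520.5, 278.3, 87.5]
contact_force: [0.2, 0.7, -0.6]
[520.5 278.3  87.5] [[0.991, -0.135, 0.003], [-0.135, -0.991, 0.001], [0.002, -0.001, -1.0]] 18.7
0.77 [386.8, 342.8] ((410.3706359863281, 242.79600524902344), (69.2089614868164, 44.355865478515625), 67.94485473632812)
0.61 [323.8, 219.9] ((519.2705078125, 279.56793212890625), (64.42675018310547, 67.40458679199219), 82.39651489257812)
```

View pics/w3.png

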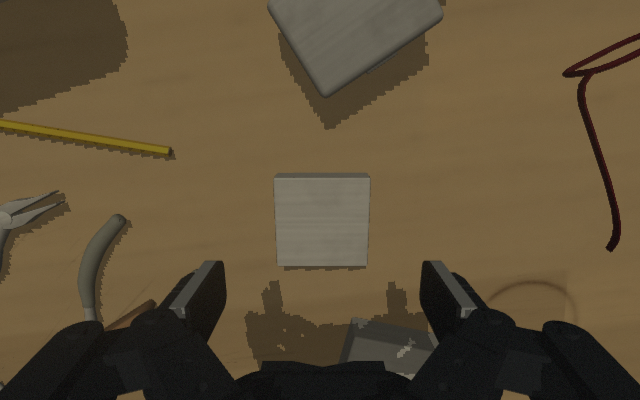

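The block's top face is at cols 275-370, rows 178-267, centred between the fingers. I descend and grip.

```bash
python3 -m creep '-0.2 -0.1 2 0 0 0 100;0 0 3 0 0 0 100;0 0 2 0 0 0 100;0 0 0.8 0 0 0 100;0 0 0.5 0 0 0 100;0 0 0.3 0 0 0 100;0 0 0.3 0 0 0 100;0 0 0 0 0 0 100;0 0 0 0 0 0 100'|egrep 'time|pos|force: \['
```

```text
time_s: 19.55
tool_pos: [518.0, 280.2, -2.4]
contact_force: [0.3, 1.1, 0.2]
```

```bash
python3 -m creep '0 0 0 0 0 0 85;0 0 0 0 0 0 70;0 0 0 0 0 0 60;0 0 0 0 0 0 60;0 0 0 0 0 0 60;0 0 0 0 0 0 60' 40; python3 -m creep '0 0 -0.2 0 0 0 60;0 0 -1 0 0 0 60;0 0 -2 0 0 0 60;0 0 -3 0 0 0 60;0 0 -3 0 0 0 60;0 0 -3 0 0 0 60;0 0 -2 0 0 0 60;0 0 0 0 0 0 60;0 0 0 0 0 0 60'
```

```text
time_s: 20.05
tool_pos: [517.7, 279.7, -2.4]
tool_rot: [0.998, -0.067, 0.0, 0.0]
contact_force: [-1.6, -2.8, 5.8]
grip_width: 0.739
finger_force: 46.2
time_s: 20.8
tool_pos: [517.3, 279.9, 138.9]
tool_rot: [0.998, -0.067, 0.001, -0.0]
contact_force: [0.0, -0.2, -7.3]
grip_width: 0.738
finger_force: 46.6
```

```bash
python3 -m creep '0.2 1 0 0 0 0 60;0.3 2 0 0 0 0 60;0.45 3 0 0 0 0 60;0.52 3.5 0 0 0 0 60;0.52 3.5 0 0 0 0 60;0.52 3.5 0 0 0 0 60;0.52 3.5 0 0 0 0 60;0.52 3.5 0 0 0 0 60;0.52 3.5 0 0 0 0 60;0.52 3.5 0 0 0 0 60;0.52 3.5 0 0 0 0 60;0.52 3.5 0 0 0 0 60'|egrep 'time|pos|force'; python3 -m creep '0.52 3.5 0 0 0 0 60;0.52 3.5 0 0 0 0 60;0.52 3.5 0 0 0 0 60;0.52 3.5 0 0 0 0 60;0.4 2.5 0 0 0 0 60;0.3 2 0 0 0 0 60;0.2 1 0 0 0 0 60;0 0 0 0 0 0 60;0 0 0 0 0 0 60'|egrep 'time|pos|force';  python3 -m creep '0 0 0 0 0 -4 60;0 0 0 0 0 -6 60;0 0 0 0 0 -6.5 60;0 0 0 0 0 -6.5 60;0 0 0 0 0 -6.5 60;0 0 0 0 0 -6.5 60;0 0 0 0 0 -5.3 60;0 0 0 0 0 -4 60;0 0 0 0 0 0 60;0 0 0 0 0 0 60;0 0 0 0 0 0 60'
sed -i 's/w1/w4/' disc.py; python3 disc.py
```

```text
time_s: 21.8
tool_pos: [520.2, -101.6, 136.1]
contact_force: [1.0, 0.7, -6.4]
finger_force: 46.6
time_s: 22.55
tool_pos: [525.1, -295.5, 136.8]
contact_force: [-0.3, 0.9, -6.4]
finger_force: 46.6
time_s: 23.47
tool_pos: [526.4, -295.1, 138.5]
tool_rot: [0.947, 0.322, -0.0, -0.0]
contact_force: [0.2, 0.7, -5.8]
grip_width: 0.738
finger_force: 46.6
0.96 ((498.8069152832031, -254.28567504882812), 75.74307250976562) ((506.5620422363281, -239.22479248046875), (112.38744354248047, 159.20114135742188), 64.93818664550781) [ 526.4 -295.1  138.5] [[ 0.792  0.61  -0.   ]
 [ 0.61  -0.792  0.001]
 [-0.    -0.001 -1.   ]] [ 0.15608958  0.73081596 -5.76730744] 23.4667
```

View pics/w4.png

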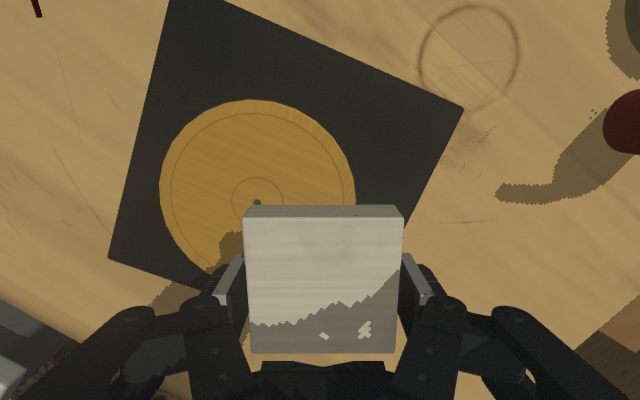

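The disc is unmoved, centred at (498.8, -254.3), with its dot at (257,203). The block hangs straight in the fingers (top face cols 243-404, rows 217-353). I shift over the spot, descend, then tilt.

```bash
python3 -m creep '0.2 -0.5 1 0 0 0 60;0.3 -0.5 2 0 0 0 60;0 0 2.5 0 0 0 60;0 0 2 0 0 0 60;0 0 1 0 0 0 60;0 0 0.2 0 0 0 60;0 0 0 1.6 0 0 60;0 0 0 1.55 0 0 60;0 0 0 0 0 0 60;0 0 0 0 0 0 60;0 0 0 0 0 0 60;0 0 0 0 0 0 60'; python3 -c "
from h import *;print(np.round(R.from_quat(telemetry.get_obs()['tool_rot']).as_matrix(),3))"
```

```text
time_s: 24.57
tool_pos: [524.3, -285.4, 52.2]
tool_rot: [0.946, 0.322, -0.009, -0.026]
contact_force: [-0.6, -0.7, -6.6]
grip_width: 0.733
finger_force: 46.6
[[ 0.792  0.61  -0.033]
 [ 0.61  -0.791  0.043]
 [ 0.    -0.054 -0.999]]
```

```bash
python3 -m creep '0 0 0.3 0 0 0 60;0 0 0.4 0 0 0 60;0 0 0.3 0 0 0 60;0 0 0.1 0 0 0 60;0 0 0 0 0 0 60;0 0 0 0 0 0 60'|egrep 'pos|force: \['; for i in 1 2 3 4 5; do python3 -m creep '0 0 0.05 0 0 0 60;0 0 0.05 0 0 0 60;0 0 0 0 0 0 60'|egrep 'pos|force: \['; done
```

```text
tool_pos: [523.7, -285.0, 40.5]
contact_force: [0.7, 0.3, -6.2]
tool_pos: [523.8, -285.0, 39.7]
contact_force: [0.9, 0.1, -6.0]
tool_pos: [523.8, -285.1, 38.8]
contact_force: [0.3, -0.2, -4.6]
tool_pos: [523.9, -285.2, 37.9]
contact_force: [0.3, 0.2, -3.8]
tool_pos: [523.9, -285.1, 36.8]
contact_force: [-0.2, -1.6, -4.3]
tool_pos: [523.7, -284.9, 35.7]
contact_force: [0.4, -0.6, -4.8]
```

```bash
for i in 1 2 3; do python3 -m creep '0 0 0.04 0 0 0 60;0 0 0 0 0 0 60;0 0 0 0 0 0 60'|egrep 'pos|force: \['; done
```

```text
tool_pos: [523.7, -284.9, 35.5]
contact_force: [-0.1, -0.2, -3.0]
tool_pos: [523.7, -284.9, 35.4]
contact_force: [-1.4, -1.1, 1.1]
tool_pos: [523.7, -284.9, 35.4]
contact_force: [-2.9, -0.1, 5.9]
```

```bash
python3 -m creep '0 0 -0.06 0 0 0 60;0 0 0 0 0 0 70;0 0 0 0 0 0 76;0 0 0 0 0 0 80;0 0 0 0 0 0 86;0 0 0 0 0 0 92;0 0 0 0 0 0 100;0 0 0 0 0 0 100;0 0 0 0 0 0 100' 20; python3 -m creep '0 0 -0.3 0 0 0 100;0 0 -0.6 0 0 0 100;0 0 -1.5 0 0 0 100;0 0 -3 0 0 0 100;-0.5 0 -3.5 0 0 0 100;-1 0 -3.5 0 0 0 100;-1.5 0 -3.5 0 0 0 100;-2 0 -2 0 0 0 100;-2 0 0 0 0 0 100;-1 0 0 0 0 0 100;0 0 0 0 0 0 100;0 0 0 0 0 0 100'
python3 - <<'E'
from h import *
o=telemetry.get_obs(); im=imaging.get_image('wrist'); save(im,'w5.png')
for n,f in(('wrist',im),('top',imaging.get_image('top'))):
  for q,z in(('brass_disc',37),('steel_block',57)):
    r=regions_of(f,q)[0]
    for r in regions_of(f,q)[:3]:
      cs,_=cv2.findContours(r['pixels'].astype(np.uint8),0,1); k=max(cs,key=cv2.contourArea)[:,0]
      P=ray(f,k,z,o)[:,:2].astype(np.float32); print(n,q,round(r['conf'],2),cv2.minAreaRect(P),cv2.minEnclosingCircle(P))
E
```

```text
time_s: 27.82
tool_pos: [523.7, -284.8, 35.1]
tool_rot: [0.946, 0.322, -0.009, -0.026]
contact_force: [-0.2, 0.6, -0.1]
grip_width: 1.0
finger_force: 0.0
time_s: 28.82
tool_pos: [465.9, -341.0, 213.2]
tool_rot: [0.946, 0.322, -0.009, -0.027]
contact_force: [0.6, 0.6, 0.1]
grip_width: 0.999
finger_force: 0.0
wrist brass_disc 0.87 ((495.3333435058594, -249.81637573242188), (150.34896850585938, 141.7320556640625), 38.235687255859375) ((498.0318603515625, -253.45486450195312), 75.86031341552734)
wrist steel_block 0.87 ((524.9114379882812, -286.4604797363281), (64.67718505859375, 64.97552490234375), 37.86516571044922) ((524.6019287109375, -286.2422790527344), 44.002098083496094)
top brass_disc 0.9 ((496.54754638671875, -248.9669647216797), (149.85516357421875, 137.45791625976562), 37.1075325012207) ((500.6754455566406, -253.7674102783203), 75.8074722290039)
top steel_block 0.76 ((339.2757568359375, 354.5539245605469), (49.8571662902832, 48.400238037109375), 74.63429260253906) ((339.90814208984375, 354.7896728515625), 30.56410789489746)
top steel_block 0.72 ((370.98699951171875, 236.29647827148438), (89.32240295410156, 87.52619934082031), 69.89498138427734) ((371.28656005859375, 235.76931762695312), 59.13022994995117)
top steel_block 0.62 ((522.1082153320312, -283.45721435546875), (61.24676513671875, 66.42219543457031), 38.20612716674805) ((522.731689453125, -283.72772216796875), 40.29511642456055)
```

View pics/w5.png

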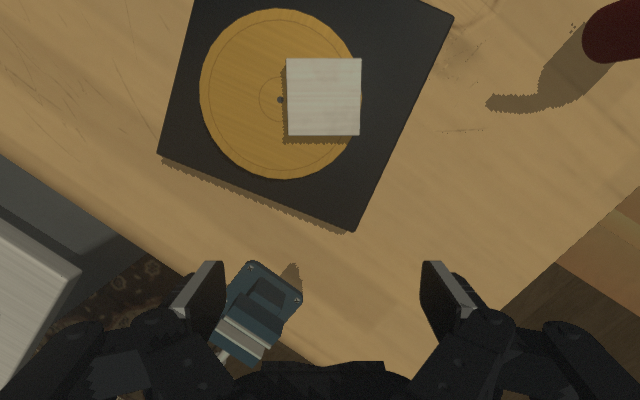

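The block stands on the disc at (323,97), about 41 mm out at -51°. The disc hasn't shifted and the arm is clear.

```bash
python3 -c "from station import close_job; print(close_job())"
```

```text
the job is handed in; nothing more can be done
None
```

The loose side of the disc is at about -52° (world frame); the middle-sized steel block now stands on it, about 41 mm from the disc's middle, keeping it tipped, the disc is unshifted to within about 1 mm, and the job was handed in at about 29 s.

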